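# Take the sprung filter cap out of the compost caddy lid

## Robot

A 7-joint arm with a two-finger parallel gripper is mounted at the origin on the work surface. World frame = base frame: x ahead of the robot, y to its left, z up, the work surface at z = 0. Lengths are in m, angles in rad, forces in N, time in s.
With the tool pointing down it reaches from about 0.35 to 0.9 m from the base axis. Payload 8.1 kg.
Tool frame: the origin (TCP) lies midway between the tips of the shut fingers; the grasp point (between the pads) lies 19 mm behind it; z points along the fingers, y is the line along which they close (so a half turn about z gives the same grasp; the last joint's range is limited). The gripper opens to 92 mm and grips with 3 to 60 N. Pads are 19 mm wide; open, the fingers measure 130 mm over their backs; the gripper's body (75 mm by 190 mm) begins 47 mm behind the grasp point.
Start: joints at [-1.356, 0.434, 0.025, 1.573, -0.012, 1.134, -0.075], TCP at [0.195, 0.594, 0.227] pointing down, gripper open.
Joint ranges: [-2.62, 2.62], [-0.44, 2.09], [-1.27, 1.32], [0.08, 2.57], [-1.32, 4.46], [0.12, 2], [-2.74, 2.74]. Speed limits (rad/s): [2.22, 2.22, 3.01, 3.01, 3.14, 3.14, 3.14].

## Interface

Orientations are given as a rotation vector (axis times angle).
In Python, from cell import readout, get_image, calibration, ticket gives the robot as it stands. The module is installed in compiled form; this text tells all that it offers.
- The arm moves only by the tool move_arm, never from a script. Its argument "series" is a list of rows, each a list of 6 numbers: the shift along the world's x, y, z as a fraction of full scale, then the turn, a rotation vector about the world's x, y, z as a fraction of full scale. A call has 1 to 5 rows; each row is the pose to reach, as a shift and turn from the pose commanded when the call began; what a row does not reach only later rows make up. Full scale, the value 1, is 0.75 m for a shift and 60 degrees for a turn. A row lasts 1/10 s, in which the tool goes at most 50 mm and 8.59 degrees, less where a joint would pass 70% of its speed; a pose out of reach is approached as far as the arm can. A call with a number of a shift or a turn outside -1 to 1 is refused whole. A call with a gripper value outside its range is refused whole. "claw" is the opening, from -1 (shut) to 1 (fully open), so that 0 is half open, set as the call begins (left out, the last holds). The fingers move at their own pace and stop on an object; "squeeze" is the grip in N (left out, the last holds). Time passes only in rows, so rows that repeat a pose let the fingers close. It gives the time, the measured TCP pose, the force, the opening and the grip force at its end, in the units of the state.
- readout.observe(): the state, without advancing time (a new reading comes with each control period).
- get_image(name): name is "side" or "top"; returns (picture, depth): 420x560x3 uint8, red, green, blue; 420x560 float32, m along the optical axis (not along the pixel's ray), 0 where there is no reading.
- calibration(name): a dict with "fx", "fy", "cx", "cy" (pixels), "k1" (the pictures are not rectified: a ray, as slopes to the right and down, at radius r is drawn at 1 + k1 r^2 times it, then the intrinsics apply), "view" (4x4, takes a point from world to camera coordinates). Camera axes: x right, y down, z forward; pixel columns grow to the right and rows downward; lengths in m; the calibration is good to about 2 mm. A picture is of the moment at which its call begins. calibration takes no time and is no camera call.
- ticket.sign_off(): hands the job in; it is judged then, once.
The state is a dict: "clock": time; "joints": joint angles; "dq": joint speeds; "joint_efforts": joint torques, N m; "position": TCP position; "ee_rot": TCP orientation; "force": force on the tool from outside, world axes, zero at the start; "ft_torque": the same for the moment, N m; "width": opening from 0.0 (shut) to 1.0 (fully open); "gripper_force": force on a finger pad.
Only numpy, scipy, OpenCV 4.12 (cv2) and the standard library are available. Lean on these libraries where they do the work, as an engineer would, in place of code of your own. Each camera call takes 0.05 s, during which the arm holds its last target. There are 200 camera calls.

## Task

The odour filter in the compost caddy's lid is due for a wash. Without forcing anything, press its spring-loaded bayonet cap down past the catch, turn it anticlockwise until it comes free and lift it out with the caddy lid staying shut. Set it down gently, upright with its grip bar on top, inside the shallow steel draining tray, let go, and leave everything else on the bench where it is.

Things in the scene. Friction and masses are not known exactly. Their poses are not given: they have to be found in the camera images.
- cap_grip (a point): Middle of the grip bar on top of the filter cap: 10 mm above the cap's round flat top, 36 mm above its flat underside. The bar is 40 mm long, 12 mm thick, 20 mm tall. z up along the cap's axis, x along the bar, y across it. Locked in the caddy, x lies along the housing's x (within 3 degrees) and this point is 23 mm above the housing point.
- cap: Filter cap (90-150 g), plain grey plug: round body 52 mm across, 26 mm high, flat underside (origin at its centre), grip bar on top. Three lugs, 6 mm wide, 4 mm high, reach 32 mm from the axis, 4 mm above the underside; one points along +x. A spring plate pushes it up: about 6 N when locked, plus 0.4 N per mm pressed.
- housing (a point): Filter housing on the shut lid: round black bayonet collar, 81 mm across, 26 mm high. The point is on its axis, level with its top face, 209 mm above the bench. z up, x to the lid's hinge. The cap goes straight down 5 to 10 mm (differs each time, not visible) to pass the catch; a firm groove floor follows 1.5 mm deeper, where force rises steeply.
- caddy: Stainless compost caddy, 200 deep (x), 180 wide, 183 mm to its lid's top, firm on the bench; origin under its centre, hinge at +x. Held below the catch, the cap turns anticlockwise from above; its groove climbs several mm on the way, lifting it. From 52 to 72 degrees (end stop) the lugs are in open slots; let up, it pops 3 mm above its locked height and lifts out. Over 20 N may damage it.
- lid (a joint): Angle of the caddy's lid in rad: 0 shut, growing as it opens upward about the hinge at the caddy's back. It is held shut by its weight only, so pulling on a cap that is still caught lifts it.
- tray_in (a point): Centre of the inner floor of the shallow stainless draining tray, 3 mm above the bench; x along its 180 mm side, z up. The tray is 180 x 150 mm, 24 mm high, walls 3 mm (inside 174 x 144 mm), 500 g, loose on the bench.
- tray: The draining tray itself; origin at the centre of its underside.
- bento: Bystander: open lime bento tray, 140 x 200 x 45 mm, origin at the centre of its underside.
- glass_box: Bystander: glass food container with a clip lid, 118 x 171 x 65 mm, origin at the centre of its underside.
- mould0: Bystander: round silicone egg mould with two tabs, 80 mm across, 34 mm high, on the timber serving board (300 x 170 x 18 mm); origin at the centre of its underside.
- mould1: Bystander: the second egg mould, the same, on the same board.
Mind the look-alikes: they are no part of the job. There is more than one size of the cap; the one meant has the size given above.

How it is judged:
On the way, in this order (a step that is already met when the one before it is completed fails the run):
1. the cap is turned free in its housing, the lid shut (angle between the x axis of cap_grip and the x axis of housing, either way round above 0.88 rad and z of cap_grip in the frame of housing below 0.031 m and horizontal distance between cap_grip and housing below 0.008 m and value of joint lid below 0.06 rad), for 0.1 s.
2. the cap is lifted clear out of the housing, the lid shut (z of cap_grip in the frame of housing above 0.055 m and value of joint lid below 0.06 rad), for 0.1 s.
At the end, for the whole second after the job is handed in: The cap stands on its flat underside on the draining tray's floor, wholly inside its walls (upright within 6 degrees, underside on the floor within 4 mm), at rest and let go, the tray flat on the bench, and the caddy's lid shut (below 0.03 rad) (x of cap_grip in the frame of tray_in between -0.06 and 0.06 m and y of cap_grip in the frame of tray_in between -0.045 and 0.045 m and z of cap_grip in the frame of tray_in between 0.032 and 0.04 m and angle between cap_grip's own z axis and vertical below 0.1 rad and angle between tray_in's own z axis and vertical below 0.05 rad and linear speed of cap below 0.02 m/s and value of joint lid below 0.03 rad); the robot touches nothing.
It fails at once if the cap is forced: more than 25 N between cap and caddy (contact force between cap and caddy above 25 N).
It fails at once if the caddy's lid is pulled open (value of joint lid above 0.12 rad).
It fails at once if the cap is dropped or banged down into the tray (faster than 0.35 m/s in the last 60 mm) (horizontal distance between cap_grip and tray_in below 0.12 m and z of cap_grip in the frame of tray_in below 0.096 m and linear speed of cap above 0.35 m/s).
It fails at once if a bystander is pushed more than 30 mm (distance of any of bento, glass_box, mould0, mould1 from where it was at the start of the episode above 0.03 m).
It also fails if it takes over 61 s, if anything falls off the work surface, if the arm or the gripper's body presses on something with over 40 N, if the wrist force passes 120 N, or if a joint passes its speed limit or range.

## Working session

There is one attempt and no reset: what is moved stays moved. The work goes in short steps, Python scripts to look and compute and a tool call to move; the robot and the scene stay as the last step left them, time stands still between calls to the robot, and variables do not carry over. Pictures are saved under pics/ and viewed, at most 10 in all, crops included, and the job is handed in when it is done.

Besides the shell and the picture viewer there is one more tool, called after "Call:" as a command line: name --pt "numbers of a row" for each row, then --argument value for the rest. move_arm: Moves the arm, as the interface text tells. Shift numbers are shares of 0.75 m and turn numbers shares of 60 degrees, none past 1 either way. Its arguments: {"type":"object","properties":{"series":{"type":"array"},"claw":{"type":"number"},"squeeze":{"type":"number"}},"required":["series"]}

```bash
mkdir -p pics
cat > h.py <<'E'
import numpy as np,cv2
from cell import readout,get_image,calibration,ticket
def ray(name,u,v):
    c=calibration(name);xd=(u-c['cx'])/c['fx'];yd=(v-c['cy'])/c['fy'];x,y=xd,yd
    for _ in range(20):
        s=1+c['k1']*(x*x+y*y);x,y=xd/s,yd/s
    V=np.array(c['view']);R=V[:3,:3];return -R.T@V[:3,3],R.T@np.array([x,y,1.])
def onz(name,u,v,z):
    o,d=ray(name,u,v);return o+d*(z-o[2])/d[2]
def dep(name,u,v,D):
    o,d=ray(name,u,v);return o+d*D[int(round(v)),int(round(u))]
def cloud(name,D):
    c=calibration(name);v,u=np.mgrid[0:420,0:560].astype(float);p=np.stack([u,v],-1).reshape(-1,1,2)
    K=np.array([[c['fx'],0,c['cx']],[0,c['fy'],c['cy']],[0,0,1]])
    q=cv2.undistortPoints(p,K,np.array([c['k1'],0,0,0.])).reshape(420,560,2)
    P=np.dstack([q,np.ones((420,560))])*D[...,None];V=np.array(c['view'])
    W=(P-V[:3,3])@V[:3,:3];W[D==0]=np.nan;return W
E
python3 - <<'E'
from h import *
for n in('top','side'):
    I,D=get_image(n);np.savez(f'{n}0.npz',I=I,D=D);cv2.imwrite(f'pics/{n}0.png',I[...,::-1]);c=calibration(n);print(n,c['fx'],c['k1'],ray(n,280,210))
print(readout.observe())
E
```

```text
top 423.74820246699295 -0.04679464152465469 (array([0.44332124, 0.10383629, 1.22046523]), array([ 0.11468312,  0.03023734, -0.99308514]))
side 430.6261472207511 0.015095071638284918 (array([ 0.52998663, -0.70255856,  0.94747796]), array([ 0.04100866,  0.72674444, -0.68569231]))
{'clock': 0.1, 'joints': array([-1.35556111,  0.43509782,  0.02500655,  1.57403919, -0.01157533,
        1.13398443, -0.07510809]), 'dq': array([ 0.00040951, -0.00351032,  0.00040682, -0.00336348,  0.00190615,
        0.00088203,  0.00021925]), 'joint_efforts': array([ 4.13838439e-03, -6.69129610e+01,  9.88616310e-01, -3.15143430e+01,
       -6.04483299e-02,  3.74752586e-02,  6.05886089e-05]), 'position': array([0.19525041, 0.59322586, 0.22604551]), 'ee_rot': array([-4.97297141e-01, -3.10192335e+00,  2.17273147e-03]), 'force': array([ 0.80146799, -0.06357557, -0.44927276]), 'ft_torque': array([0.03998737, 0.00499093, 0.01210288]), 'gripper_force': 0.0, 'width': 0.9981696697140667}
```

View pics/top0.png

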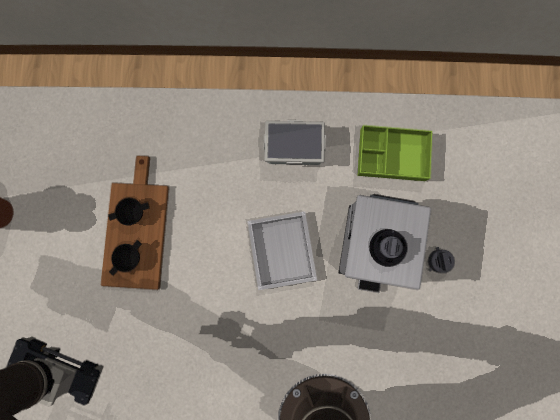

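View pics/side0.png

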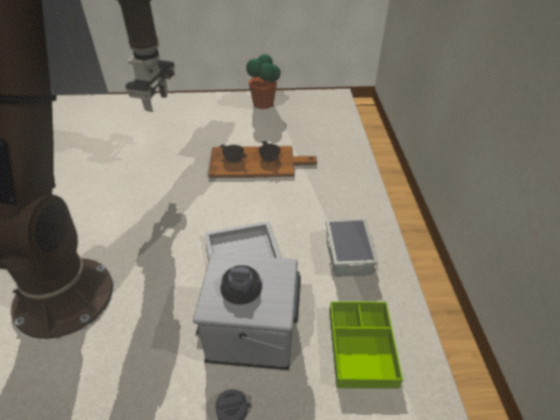

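The top view shows the caddy with its collar at about (388,247), the tray at (282,250), a loose look-alike cap at (441,261), the board with moulds on the left, and the glass box and bento above. The side view agrees, with the housing at (240,285).

Run:
```python
from h import *
for n in('top','side'):
    z=np.load(n+'0.npz');I,D=z['I'],z['D'];W=cloud(n,D)
    near=np.hypot(W[...,0]-onz('top',388,247,.22)[0],W[...,1]-onz('top',388,247,.22)[1])<.06
    Z=W[...,2]
    g=near&(Z>.2305)&(Z<.26);P=W[g];c=P[:,:2].mean(0);r=cv2.minAreaRect((P[:,:2]*1000).astype(np.float32))
    print(n,'bar',len(P),P.mean(0),r,'zpct',np.percentile(P[:,2],[5,50,95]))
    f=near&(Z>.216)&(Z<.2275);print('captop',W[f].mean(0),f.sum(),cv2.minEnclosingCircle((W[f][:,:2]*1000).astype(np.float32)))
    h=near&(Z>.2)&(Z<.216);print('collar',f.sum(),cv2.minEnclosingCircle((W[h][:,:2]*1000).astype(np.float32)),np.median(W[h][:,2]))
    l=(Z>.17)&(Z<.195)&(W[...,0]>.1)&(W[...,1]<.05)&(W[...,0]<.6)&(abs(W[...,1]+.17)<.2)
    print('lid',cv2.minAreaRect((W[l][:,:2]*1000).astype(np.float32)),np.median(W[l][:,2]))
    t=(Z>.015)&(Z<.03)&(np.hypot(*(W[...,:2]-onz('top',282,250,.024)[:2]).transpose(2,0,1))<.13)
    print('tray',cv2.minAreaRect((W[t][:,:2]*1000).astype(np.float32)))
    print('tray floor',[dep('top',282,250,D)] if n=='top' else '')
I=cv2.imread('pics/top0.png')[180:300,220:470];J=cv2.imread('pics/side0.png')[215:420,180:310]
cv2.imwrite('pics/c1.png',cv2.resize(np.hstack([I[:, 110:],np.zeros((120,2,3),np.uint8)]),None,fx=4,fy=4,interpolation=cv2.INTER_CUBIC))
cv2.imwrite('pics/c2.png',cv2.resize(J[:120],None,fx=5,fy=5,interpolation=cv2.INTER_CUBIC))
```

```text
top bar 109 [ 0.47893402 -0.12890504  0.24138695] ((479.2703552246094, -129.6147918701172), (12.855769157409668, 40.19180679321289), 82.2789306640625) zpct [0.2352144  0.24213387 0.24518321]
captop [ 0.47888051 -0.12836038  0.22246684] 269 ((478.8872985839844, -129.8896484375), 26.496946334838867)
collar 269 ((478.2211608886719, -130.34046936035156), 41.646121978759766) 0.2093029543386428
lid ((497.80450439453125, -131.8109893798828), (186.3623046875, 216.2047882080078), 81.82787322998047) 0.18357451927114515
tray ((468.801025390625, 132.99160766601562), (196.66351318359375, 166.26840209960938), 11.129640579223633)
tray floor [array([0.46893109, 0.13159308, 0.00394951])]
side bar 152 [ 0.47813655 -0.13378563  0.23951998] ((477.73046875, -131.9222412109375), (12.990384101867676, 40.48059844970703), 81.82654571533203) zpct [0.23225421 0.24099508 0.24365152]
captop [ 0.4777355  -0.14174224  0.22205483] 243 ((478.2937316894531, -131.71890258789062), 26.570438385009766)
collar 243 ((476.90167236328125, -131.24285888671875), 41.73988723754883) 0.2086929653456071
lid ((496.6903381347656, -134.33370971679688), (187.1246337890625, 215.9600067138672), 81.66278839111328) 0.18322353733778657
tray ((465.49365234375, 139.19448852539062), (196.89892578125, 154.1459503173828), 10.815009117126465)
tray floor
```

View pics/c1.png

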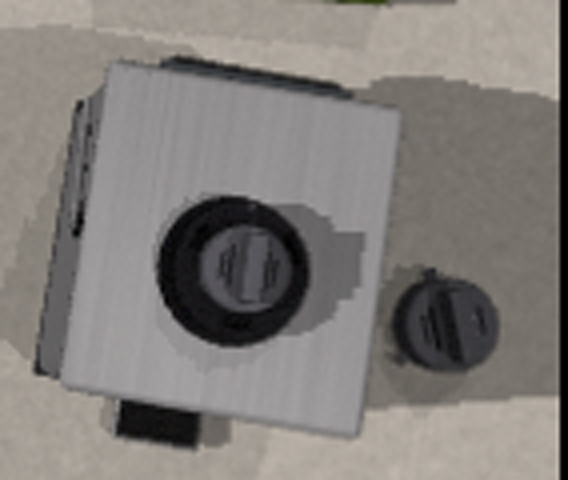

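View pics/c2.png

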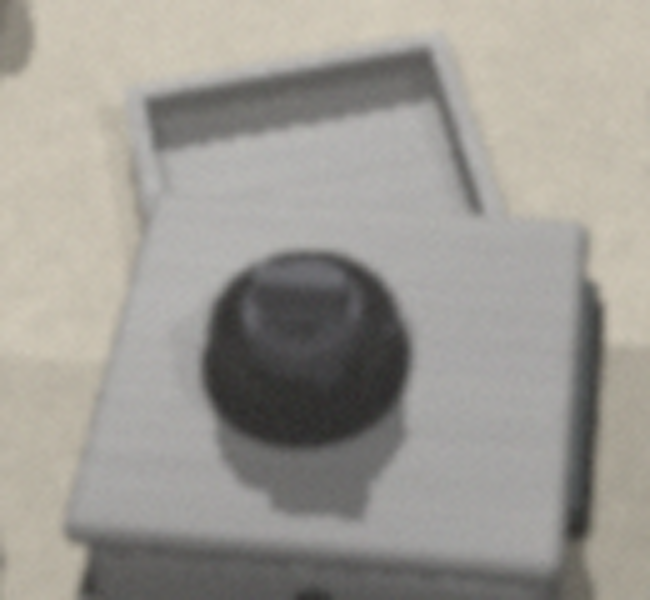

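The crops show the hinge bar on the caddy's far side (+x), with the grip bar at about -8° in world and its centre near (0.4785, -0.1305). Moving there now, turning the tool clockwise so that wrist range is left for the unlocking turn.

Call:
move_arm --pt "0.2 -0.19 0.16 0 0 -0.667" --pt "0.2 -0.19 0.16 0 0 -0.667" --pt "0.2 -0.19 0.16 0 0 -0.667" --pt "0.2 -0.19 0.16 0 0 -0.667" --pt "0.2 -0.19 0.16 0 0 -0.667" --claw 0.2 --squeeze 45

```text
clock: 0.6
position: [0.3474, 0.4489, 0.3482]
ee_rot: [1.539, 2.738, 0.001]
force: [0.5, 0.5, 0.2]
width: 0.625
gripper_force: 0.0
```

Call:
move_arm --pt "0.14 -0.28 0 0 0 -0.7" --pt "0.14 -0.28 0 0 0 -0.7" --pt "0.14 -0.28 0 0 0 -0.7" --pt "0.14 -0.28 0 0 0 -0.7" --pt "0.14 -0.28 0 0 0 -0.7"

```text
clock: 1.1
position: [0.4514, 0.2374, 0.3468]
ee_rot: [2.42, 2.003, -0.0]
force: [-0.1, 0.8, -0.2]
width: 0.597
gripper_force: 0.0
```

Call:
move_arm --pt "0.04 -0.31 0 0 0 -0.7" --pt "0.04 -0.31 0 0 0 -0.7" --pt "0.04 -0.31 0 0 0 -0.7" --pt "0.04 -0.31 0 0 0 -0.7" --pt "0.04 -0.31 0 0 0 -0.7"

```text
clock: 1.6
position: [0.4799, 0.0049, 0.3469]
ee_rot: [2.977, 1.003, 0.0]
force: [1.5, -0.7, -0.8]
width: 0.602
gripper_force: 0.0
```

```bash
cat > st.py <<'E'
from h import *
from scipy.spatial.transform import Rotation as R
s=readout.observe();M=R.from_rotvec(s['ee_rot']).as_matrix()
print('t',s['clock'],'p',s['position'].round(4),'yaw',np.degrees(np.arctan2(M[1,0],M[0,0])).round(2),'z',M[:,2].round(3),'F',s['force'].round(2),'T',s['ft_torque'].round(2),'w',round(s['width']*92,1),'g',s['gripper_force'])
print('j',s['joints'].round(2))
E
python3 st.py
```

```text
t 1.6 p [0.4799 0.0049 0.3469] yaw 37.24 z [ 0. -0. -1.] F [ 1.5  -0.67 -0.84] T [-0.09  0.04 -0.05] w 55.3 g 0.0
j [-0.75  0.1   0.71  1.76 -0.07  1.31 -0.94]
```

Call:
move_arm --pt "-0.002 -0.186 -0.063 0 0 -0.76" --pt "-0.002 -0.186 -0.063 0 0 -0.76" --pt "-0.002 -0.186 -0.063 0 0 -0.76" --pt "-0.002 -0.186 -0.063 0 0 -0.76" --pt "-0.002 -0.186 -0.063 0 0 -0.76"

```text
clock: 2.1
position: [0.4778, -0.1327, 0.2989]
ee_rot: [3.137, -0.159, -0.002]
force: [0.9, -0.3, -0.3]
width: 0.596
gripper_force: 0.0
```

Call:
move_arm --pt "0 0 0 0 0 -0.05" --pt "0 0 0 0 0 -0.05" --pt "0 0 0 0 0 -0.05"

```text
clock: 2.4
position: [0.4787, -0.1306, 0.2993]
ee_rot: [3.134, -0.221, -0.001]
force: [-0.3, -0.6, -0.6]
width: 0.602
gripper_force: 0.0
```

```bash
python3 st.py
python3 - <<'E'
from h import *
I,D=get_image('side');cv2.imwrite('pics/s1.png',cv2.resize(I[130:340,140:340,::-1],None,fx=2.8,fy=2.8))
E
```

```text
t 2.4 p [ 0.4787 -0.1306  0.2993] yaw -8.08 z [-0.  0. -1.] F [-0.26 -0.63 -0.55] T [-0.04  0.14  0.01] w 55.4 g 0.0
j [-0.6   0.2   0.93  1.82 -0.17  1.21 -1.33]
```

View pics/s1.png

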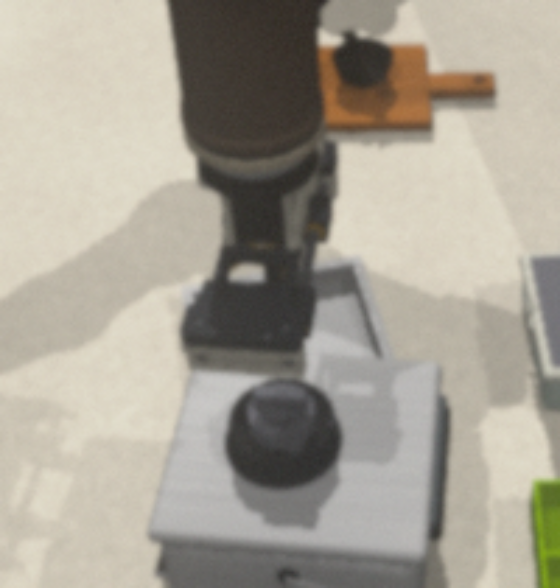

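The gripper hangs straight above the cap, with its jaws across the bar. Now descending and gripping.

Call:
move_arm --pt "0 0 -0.04 0 0 0" --pt "0 0 -0.07 0 0 0" --pt "0 0 -0.085 0 0 0" --pt "0 0 -0.095 0 0 0" --pt "0 0 -0.1 0 0 0"

```text
clock: 2.95
position: [0.4789, -0.1308, 0.2244]
ee_rot: [3.133, -0.224, -0.0]
force: [0.8, 0.1, 0.1]
width: 0.602
gripper_force: 0.0
```

Call:
move_arm --pt "0 0 0 0 0 0" --pt "0 0 0 0 0 0" --pt "0 0 0 0 0 0" --pt "0 0 0 0 0 0" --pt "0 0 0 0 0 0" --claw -1 --squeeze 15

```text
clock: 3.45
position: [0.479, -0.1308, 0.2248]
ee_rot: [-3.133, 0.225, -0.001]
force: [-0.8, 0.4, 0.4]
width: 0.211
gripper_force: 0.0
```

Call:
move_arm --pt "0 0 0 0 0 0" --pt "0 0 0 0 0 0" --pt "0 0 0 0 0 0" --pt "0 0 0 0 0 0"

```text
clock: 3.85
position: [0.4788, -0.1311, 0.2246]
ee_rot: [3.133, -0.225, 0.0]
force: [-0.9, -1.8, 2.0]
width: 0.134
gripper_force: 15.0
```

```bash
python3 st.py
```

```text
t 3.85 p [ 0.4788 -0.1311  0.2246] yaw -8.22 z [ 0. -0. -1.] F [-0.93 -1.83  2.01] T [-0.49  0.38 -0.05] w 12.3 g 14.981879889965057
j [-0.54  0.29  0.9   1.93 -0.26  1.04 -1.25]
```

Call:
move_arm --pt "0 0 0 0 0 0" --pt "0 0 -0.001 0 0 0" --pt "0 0 -0.002 0 0 0" --pt "0 0 -0.004 0 0 0" --pt "0 0 -0.005 0 0 0" --squeeze 45

```text
clock: 4.35
position: [0.479, -0.1311, 0.221]
ee_rot: [3.133, -0.225, 0.001]
force: [-2.1, -2.3, 5.7]
width: 0.128
gripper_force: 45.0
```

```bash
python3 st.py
```

```text
t 4.35 p [ 0.479  -0.1311  0.221 ] yaw -8.21 z [ 0. -0. -1.] F [-2.08 -2.32  5.75] T [-0.52  0.68  0.01] w 11.8 g 44.986664056777954
j [-0.54  0.29  0.89  1.94 -0.26  1.03 -1.24]
```

Call:
move_arm --pt "0 0 -0.001 0 0 0" --pt "0 0 -0.002 0 0 0" --pt "0 0 -0.002 0 0 0"

```text
clock: 4.65
position: [0.4789, -0.1311, 0.2195]
ee_rot: [3.133, -0.225, 0.0]
force: [-0.6, -1.7, 7.0]
width: 0.128
gripper_force: 45.0
```

Call:
move_arm --pt "0 0 -0.001 0 0 0" --pt "0 0 -0.001 0 0 0"

```text
clock: 4.85
position: [0.479, -0.1311, 0.2188]
ee_rot: [3.133, -0.225, 0.001]
force: [-2.0, -1.6, 7.8]
width: 0.127
gripper_force: 45.0
```

```bash
python3 st.py
```

```text
t 4.85 p [ 0.479  -0.1311  0.2188] yaw -8.21 z [ 0. -0. -1.] F [-2.03 -1.56  7.84] T [-0.46  0.73 -0.01] w 11.7 g 44.98797118663788
j [-0.54  0.29  0.89  1.94 -0.27  1.03 -1.24]
```

Call:
move_arm --pt "0 0 -0.001 0 0 0" --pt "0 0 -0.001 0 0 0"

```text
clock: 5.05
position: [0.479, -0.1311, 0.2181]
ee_rot: [3.133, -0.225, 0.001]
force: [-2.2, -1.9, 7.5]
width: 0.127
gripper_force: 45.0
```

Call:
move_arm --pt "0 0 -0.001 0 0 0" --pt "0 0 -0.001 0 0 0"

```text
clock: 5.25
position: [0.479, -0.1311, 0.2173]
ee_rot: [3.133, -0.225, 0.001]
force: [-1.8, -1.6, 7.0]
width: 0.132
gripper_force: 45.0
```

Call:
move_arm --pt "0 0 -0.001 0 0 0" --pt "0 0 -0.001 0 0 0"

```text
clock: 5.45
position: [0.479, -0.1311, 0.2168]
ee_rot: [3.134, -0.225, 0.001]
force: [-3.2, -1.4, 10.5]
width: 0.13
gripper_force: 45.0
```

Call:
move_arm --pt "0 0 -0.001 0 0 0" --pt "0 0 -0.001 0 0 0"

```text
clock: 5.65
position: [0.479, -0.1312, 0.2164]
ee_rot: [-3.133, 0.225, -0.001]
force: [-4.9, -1.8, 16.4]
width: 0.124
gripper_force: 45.0
```

Force rises steeply at about 8 mm, so the groove floor is reached. Easing up a little and starting the anticlockwise turn.

Call:
move_arm --pt "0 0 0.001 0 0 0.03" --pt "0 0 0.001 0 0 0.08"

```text
clock: 5.85
position: [0.4794, -0.1309, 0.2169]
ee_rot: [-3.14, 0.091, -0.002]
force: [-0.5, -0.6, 8.7]
width: 0.127
gripper_force: 45.0
```

```bash
python3 st.py
```

```text
t 5.85 p [ 0.4794 -0.1309  0.2169] yaw -3.33 z [ 0.001  0.    -1.   ] F [-0.49 -0.55  8.65] T [-0.13  0.51 -0.01] w 11.7 g 44.99134540557861
j [-0.52  0.29  0.87  1.94 -0.26  1.02 -1.16]
```

Turned 5° freely at low torque. Continuing in small steps.

Call:
move_arm --pt "0 0 0 0 0 0.04" --pt "0 0 0 0 0 0.08"

```text
clock: 6.05
position: [0.4797, -0.1306, 0.2169]
ee_rot: [-3.141, -0.041, -0.003]
force: [-1.0, -0.2, 9.6]
width: 0.125
gripper_force: 45.0
```

```bash
python3 st.py
```

```text
t 6.05 p [ 0.4797 -0.1306  0.2169] yaw 1.51 z [ 0.002  0.    -1.   ] F [-1.   -0.21  9.58] T [ 0.03  0.36 -0.1 ] w 11.5 g 44.991411566734314
j [-0.51  0.29  0.85  1.94 -0.25  1.02 -1.09]
```

Call:
move_arm --pt "0 0 0 0 0 0.04" --pt "0 0 0.0005 0 0 0.08"

```text
clock: 6.25
position: [0.4798, -0.1304, 0.2172]
ee_rot: [-3.136, -0.173, -0.003]
force: [-0.9, 1.3, 8.2]
width: 0.128
gripper_force: 45.0
```

Call:
move_arm --pt "0 0 0 0 0 0.04" --pt "0 0 0.0005 0 0 0.08"

```text
clock: 6.45
position: [0.4797, -0.1304, 0.2176]
ee_rot: [-3.126, -0.304, -0.003]
force: [-0.7, 1.5, 8.4]
width: 0.127
gripper_force: 45.0
```

```bash
python3 st.py
```

```text
t 6.45 p [ 0.4797 -0.1304  0.2176] yaw 11.12 z [ 0.002  0.001 -1.   ] F [-0.68  1.45  8.41] T [ 0.07  0.36 -0.02] w 11.7 g 44.99250411987305
j [-0.48  0.28  0.8   1.94 -0.24  1.02 -0.94]
```

Call:
move_arm --pt "0 0 0 0 0 0.04" --pt "0 0 0.0005 0 0 0.08"

```text
clock: 6.65
position: [0.4797, -0.1304, 0.2181]
ee_rot: [-3.111, -0.435, -0.003]
force: [-1.1, 1.4, 9.1]
width: 0.127
gripper_force: 45.0
```

Call:
move_arm --pt "0 0 0 0 0 0.04" --pt "0 0 0.0005 0 0 0.08"

```text
clock: 6.85
position: [0.4796, -0.1304, 0.2185]
ee_rot: [-3.09, -0.565, -0.003]
force: [-0.8, 1.3, 9.4]
width: 0.125
gripper_force: 45.0
```

```bash
python3 st.py
```

```text
t 6.85 p [ 0.4796 -0.1304  0.2185] yaw 20.71 z [ 0.002  0.001 -1.   ] F [-0.79  1.26  9.42] T [ 0.16  0.5  -0.17] w 11.5 g 45.0069934129715
j [-0.45  0.27  0.77  1.93 -0.22  1.02 -0.79]
```

Call:
move_arm --pt "0 0 0.0003 0 0 0.04" --pt "0 0 0.0008 0 0 0.08"

```text
clock: 7.05
position: [0.4796, -0.1304, 0.2191]
ee_rot: [-3.064, -0.693, -0.003]
force: [-1.5, 1.1, 10.1]
width: 0.126
gripper_force: 45.0
```

Call:
move_arm --pt "0 0 0.0003 0 0 0.04" --pt "0 0 0.0007 0 0 0.08"

```text
clock: 7.25
position: [0.4795, -0.1304, 0.2196]
ee_rot: [-3.032, -0.821, -0.003]
force: [-2.3, 0.9, 9.8]
width: 0.128
gripper_force: 45.0
```

```bash
python3 st.py
```

```text
t 7.25 p [ 0.4795 -0.1304  0.2196] yaw 30.31 z [ 0.001  0.001 -1.   ] F [-2.3   0.87  9.85] T [ 0.09  0.61 -0.12] w 11.8 g 45.01039803028107
j [-0.42  0.26  0.73  1.93 -0.21  1.02 -0.64]
```

Call:
move_arm --pt "0 0 0.0005 0 0 0.04" --pt "0 0 0.0009 0 0 0.08"

```text
clock: 7.45
position: [0.4795, -0.1304, 0.2202]
ee_rot: [-2.995, -0.948, -0.002]
force: [-1.4, 0.6, 9.0]
width: 0.125
gripper_force: 45.0
```

Call:
move_arm --pt "0 0 0.0004 0 0 0.04" --pt "0 0 0.0008 0 0 0.08"

```text
clock: 7.65
position: [0.4795, -0.1304, 0.2208]
ee_rot: [-2.953, -1.072, -0.002]
force: [-1.2, 1.5, 9.3]
width: 0.127
gripper_force: 45.0
```

```bash
python3 st.py
```

```text
t 7.65 p [ 0.4795 -0.1304  0.2208] yaw 39.91 z [ 0.001  0.001 -1.   ] F [-1.16  1.53  9.29] T [ 0.11  0.52 -0.11] w 11.7 g 45.00406801700592
j [-0.4   0.26  0.69  1.93 -0.19  1.02 -0.49]
```

Call:
move_arm --pt "0 0 0.0004 0 0 0.04" --pt "0 0 0.0009 0 0 0.08"

```text
clock: 7.85
position: [0.4795, -0.1303, 0.2214]
ee_rot: [-2.905, -1.195, -0.002]
force: [-1.0, 0.1, 5.5]
width: 0.124
gripper_force: 45.0
```

Call:
move_arm --pt "0 0 0.0003 0 0 0.04" --pt "0 0 0.0006 0 0 0.08"

```text
clock: 8.05
position: [0.4795, -0.1302, 0.2217]
ee_rot: [-2.853, -1.316, -0.002]
force: [-0.4, 1.3, 5.5]
width: 0.128
gripper_force: 45.0
```

Call:
move_arm --pt "0 0 0 0 0 0.04" --pt "0 0 0.0003 0 0 0.08" --pt "0 0 0.0003 0 0 0.08"

```text
clock: 8.35
position: [0.4794, -0.1302, 0.2219]
ee_rot: [-2.795, -1.434, -0.002]
force: [0.0, 0.5, 5.2]
width: 0.128
gripper_force: 45.0
```

```bash
python3 st.py
```

```text
t 8.35 p [ 0.4794 -0.1302  0.2219] yaw 54.32 z [ 0.001  0.001 -1.   ] F [0.04 0.54 5.24] T [0.12 0.2  0.02] w 11.8 g 44.98496353626251
j [-0.36  0.25  0.64  1.92 -0.17  1.02 -0.26]
```

62.5° turned, torque is gone: the lugs are in the slots. Letting up slowly.

Call:
move_arm --pt "0 0 0.002 0 0 0" --pt "0 0 0.004 0 0 0" --pt "0 0 0.006 0 0 0" --pt "0 0 0.008 0 0 0" --pt "0 0 0.01 0 0 0"

```text
clock: 8.85
position: [0.4784, -0.1307, 0.2287]
ee_rot: [-2.796, -1.431, 0.001]
force: [0.7, -0.6, -1.9]
width: 0.128
gripper_force: 45.0
```

```bash
python3 st.py
```

```text
t 8.85 p [ 0.4784 -0.1307  0.2287] yaw 54.2 z [-0.001  0.    -1.   ] F [ 0.75 -0.64 -1.86] T [-0.11  0.08  0.1 ] w 11.7 g 44.9730384349823
j [-0.36  0.24  0.64  1.91 -0.17  1.04 -0.27]
```

Call:
move_arm --pt "0 0 0.004 0 0 0" --pt "0 0 0.008 0 0 0" --pt "0 0 0.012 0 0 0" --pt "0 0 0.014 0 0 0"

```text
clock: 9.25
position: [0.4788, -0.1309, 0.2398]
ee_rot: [2.797, 1.431, 0.0]
force: [0.4, 0.5, -0.8]
width: 0.128
gripper_force: 45.0
```

```bash
python3 st.py
```

```text
t 9.25 p [ 0.4788 -0.1309  0.2398] yaw 54.19 z [ 0. -0. -1.] F [ 0.38  0.53 -0.83] T [-0.11  0.13 -0.01] w 11.8 g 44.97302055358887
j [-0.37  0.23  0.65  1.9  -0.16  1.06 -0.28]
```

Call:
move_arm --pt "0 0 0.02 0 0 0" --pt "0 0 0.05 0 0 0" --pt "0 0 0.08 0 0 0" --pt "0 0 0.11 0 0 0" --pt "0 0 0.12 0 0 0"

```text
clock: 9.75
position: [0.4796, -0.1312, 0.3315]
ee_rot: [2.795, 1.43, 0.004]
force: [-0.4, -0.6, -1.3]
width: 0.123
gripper_force: 45.0
```

Call:
move_arm --pt "0 0.03 0 0 0 0" --pt "-0.004 0.08 0 0 0 0" --pt "-0.006 0.13 0 0 0 0" --pt "-0.008 0.18 0 0 0 0" --pt "-0.01 0.23 0 0 0 0"

```text
clock: 10.25
position: [0.4707, 0.0431, 0.3288]
ee_rot: [-2.797, -1.431, 0.001]
force: [0.9, -0.3, -1.3]
width: 0.128
gripper_force: 45.0
```

Call:
move_arm --pt "-0.002 0.05 0 0 0 0" --pt "-0.004 0.09 0 0 0 0" --pt "-0.004 0.115 0 0 0 0" --pt "-0.004 0.121 0 0 0 0" --pt "-0.004 0.121 0 0 0 0"

```text
clock: 10.75
position: [0.4681, 0.1324, 0.3289]
ee_rot: [2.796, 1.432, -0.002]
force: [0.9, -0.6, -2.1]
width: 0.127
gripper_force: 45.0
```

```bash
python3 st.py;python3 - <<'E'
from h import *
I,D=get_image('side');cv2.imwrite('pics/s2.png',cv2.resize(I[100:380,100:340,::-1],None,fx=2.1,fy=2.1))
E
```

```text
t 10.75 p [0.4681 0.1324 0.3289] yaw 54.25 z [-0.001 -0.001 -1.   ] F [ 0.93 -0.56 -2.09] T [-0.15  0.09 -0.05] w 11.7 g 44.97298300266266
j [-0.77  0.12  0.44  1.76 -0.06  1.27 -0.94]
```

View pics/s2.png

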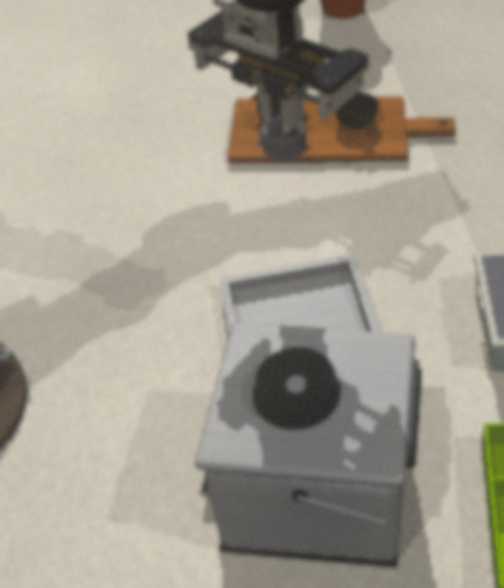

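The cap is held upright in the gripper (285,140), the housing is empty (295,385) and the lid is shut. Lowering over the tray.

Call:
move_arm --pt "0 0 -0.05 0 0 0" --pt "0 0 -0.11 0 0 0" --pt "0 0 -0.17 0 0 0" --pt "0 0 -0.22 0 0 0" --pt "0 0 -0.25 0 0 0"

```text
clock: 11.3
position: [0.4671, 0.13, 0.1395]
ee_rot: [2.798, 1.427, -0.005]
force: [0.1, 1.1, -0.6]
width: 0.127
gripper_force: 45.0
```

Call:
move_arm --pt "0 0 -0.02 0 0 0" --pt "0 0 -0.04 0 0 0" --pt "0 0 -0.06 0 0 0" --pt "0 0 -0.08 0 0 0" --pt "0 0 -0.1 0 0 0"

```text
clock: 11.8
position: [0.4688, 0.1306, 0.0667]
ee_rot: [2.798, 1.427, 0.001]
force: [-0.1, 1.2, -1.3]
width: 0.126
gripper_force: 45.0
```

Call:
move_arm --pt "0 0 -0.01 0 0 0" --pt "0 0 -0.02 0 0 0" --pt "0 0 -0.026 0 0 0" --pt "0 0 -0.03 0 0 0" --pt "0 0 -0.03 0 0 0"

```text
clock: 12.3
position: [0.4684, 0.1324, 0.0445]
ee_rot: [2.797, 1.431, 0.0]
force: [-0.1, 0.9, -1.0]
width: 0.132
gripper_force: 45.0
```

```bash
python3 st.py
```

```text
t 12.3 p [0.4684 0.1324 0.0445] yaw 54.19 z [ 0. -0. -1.] F [-0.09  0.93 -1.02] T [-0.12  0.13 -0.03] w 12.1 g 44.972931146621704
j [-0.64  0.48  0.34  2.12 -0.28  0.59 -0.73]
```

Expected contact is near z = 0.031; creeping down.

Call:
move_arm --pt "0 0 -0.004 0 0 0" --pt "0 0 -0.008 0 0 0" --pt "0 0 -0.012 0 0 0" --pt "0 0 -0.015 0 0 0" --pt "0 0 -0.015 0 0 0"

```text
clock: 12.8
position: [0.4681, 0.1324, 0.0329]
ee_rot: [-2.797, -1.431, 0.001]
force: [0.9, 0.4, -1.8]
width: 0.129
gripper_force: 45.0
```

Call:
move_arm --pt "0 0 -0.001 0 0 0" --pt "0 0 -0.002 0 0 0"

```text
clock: 13.0
position: [0.4684, 0.1325, 0.0318]
ee_rot: [2.797, 1.431, 0.0]
force: [0.4, -0.2, 1.5]
width: 0.129
gripper_force: 45.0
```

Call:
move_arm --pt "0 0 -0.0005 0 0 0" --pt "0 0 -0.0005 0 0 0"

```text
clock: 13.2
position: [0.4685, 0.1325, 0.0317]
ee_rot: [-2.797, -1.431, -0.001]
force: [-0.6, -0.6, 4.2]
width: 0.126
gripper_force: 45.0
```

Contact with the floor. Releasing, then retreating straight up.

Call:
move_arm --pt "0 0 0 0 0 0" --pt "0 0 0 0 0 0" --pt "0 0 0 0 0 0" --pt "0 0 0 0 0 0" --pt "0 0 0 0 0 0" --claw 0 --squeeze 10

```text
clock: 13.7
position: [0.4683, 0.1325, 0.0313]
ee_rot: [2.797, 1.431, -0.0]
force: [-0.2, -0.2, 0.0]
width: 0.484
gripper_force: 0.0
```

Call:
move_arm --pt "0 0 0.01 0 0 0" --pt "0 0 0.03 0 0 0" --pt "0 0 0.06 0 0 0" --pt "0 0 0.1 0 0 0" --pt "0 0 0.15 0 0 0"

```text
clock: 14.2
position: [0.4675, 0.132, 0.1447]
ee_rot: [2.797, 1.431, -0.003]
force: [0.8, 1.3, 0.9]
width: 0.5
gripper_force: 0.0
```

Call:
move_arm --pt "0 0.05 0.05 0 0 0" --pt "0 0.1 0.1 0 0 0" --pt "0 0.15 0.1 0 0 0" --pt "0 0.2 0.1 0 0 0" --pt "0 0.25 0.1 0 0 0"

```text
clock: 14.7
position: [0.4682, 0.3216, 0.2201]
ee_rot: [-2.796, -1.431, -0.002]
force: [1.1, 1.0, -0.6]
width: 0.499
gripper_force: 0.0
```

```bash
python3 st.py;python3 - <<'E'
from h import *
I,D=get_image('side');J,E=get_image('top');W=cloud('top',E)
m=(np.hypot(W[...,0]-.468,W[...,1]-.132)<.045)&(W[...,2]>.02)&(W[...,2]<.08);P=W[m];print(len(P),P.mean(0),np.percentile(P[:,2],[10,50,95]))
cv2.imwrite('pics/f.png',np.hstack([cv2.resize(I[180:380,180:340,::-1],(400,500)),cv2.resize(J[150:310,230:358,::-1],(400,500))]))
E
```

```text
t 14.7 p [0.4682 0.3216 0.2201] yaw 54.2 z [ 0.001  0.001 -1.   ] F [ 1.1   1.03 -0.62] T [-0.08  0.07  0.01] w 45.9 g 0.0
j [-0.98  0.35  0.38  1.75 -0.15  1.07 -1.17]
266 [0.4694639  0.13403875 0.03439291] [0.02722228 0.03049853 0.0512048 ]
```

View pics/f.png

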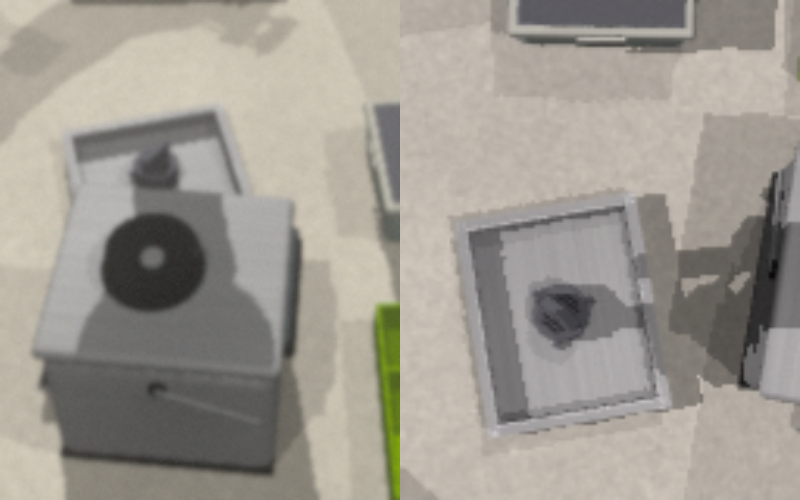

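The cap stands upright in the middle of the tray at (560,315). The lid is shut, the gripper is clear, and the measured heights match a cap resting on the tray floor.

```bash
python3 -c "from h import *; print(ticket.sign_off())"
```

```text
the job is handed in; nothing more can be done
None
```

The filter cap was pressed, turned free and lifted out with the lid shut, and now stands upright near the middle of the draining tray; the job is handed in, but the hand-in gave no verdict.

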